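# Lock a fresh filter cartridge into the bench purifier's sleeve coupler

### The arm

A 6-joint arm with a two-finger parallel gripper is mounted at the origin on the work surface. World frame = base frame: x ahead of the robot, y to its left, z up, the work surface at z = 0. Lengths are in mm, angles in rad, forces in N, time in s.
With the tool pointing down it reaches from about 350 to 875 mm from the base axis. Payload 4.2 kg.
Tool frame: the origin (TCP) lies at the very end of the fingers, on their centre line; the grasp point (between the pads) lies 19 mm behind it (arm.grip_point_offset is the distance from the TCP to the grasp point, in mm); z points along the fingers, y is the direction in which the jaws open and shut (so a half turn about z gives the same grasp; the last joint's range is limited). The gripper opens to 85 mm and grips with 20 to 120 N. Pads are 22 mm wide; open, the fingers measure 114 mm over their backs; the gripper's body (76 mm by 85 mm) begins 54 mm behind the grasp point. The pads swing forward as they close: fully open they stand 13 mm farther back than shut.
Start: joints at [-1.001, 0.385, 0.008, 0, -1.194, -0.259], TCP at [191.153, -595.029, 198.712] pointing down, gripper open.
Joint ranges: [-3.14, 3.14], [-1.21, 2.06], [-1.07, 1.41], [-3.16, 2.05], [-2.99, -0.16], [-3.1, 3.1]. Speed limits (rad/s): [2.79, 2.79, 3.14, 3.14, 3.14, 3.14].

### API

Orientations are given as a unit quaternion [x, y, z, w].
In Python, from bench import arm gives the robot as it stands.
- The arm moves only by the tool drive_tool, never from a script. Its argument "steps" is a list of rows, each a list of 5 numbers: the shift along the tool's x, y, z in m, then the turn about the tool's z in degrees, then the finger opening in m, from 0 to 0.0854. A call has 1 to 20 rows; each row shifts and turns the commanded pose from where the row before left it, along the tool's axes as they then stand; what a row does not reach is not made up. A row lasts 1/10 s, in which the tool goes at most 50 mm and 8.59 degrees, less where a joint would pass 70% of its speed; a pose out of reach is approached as far as the arm can. A call is refused whole if a number of a shift passes 0.05 or a number of a turn 8.59, either way. A call with a gripper value outside its range is refused whole. The fingers move at their own pace and stop on an object; the grip force is fixed at half the most. Time passes only in rows, so rows that do not move let the fingers close. It gives the time, the measured TCP pose, the force and the opening at its end, in the units of the state.
- arm.read_state(): the state, without advancing time (a new reading comes with each control period).
- arm.get_image(name): name is "scene" or "top" or "wrist"; returns (picture, depth): 420x560x3 uint8, blue, green, red; 420x560 float32, mm along the optical axis (not along the pixel's ray), 0 where there is no reading.
- arm.camera_params(name): a dict with "K" (3x3 intrinsics, pixels), "world_to_cam" (4x4, takes a point from world to camera coordinates); the wrist camera has in their place "mount" (4x4, takes a point from camera to tool coordinates, whose origin is the TCP and whose axes are the flange's). Camera axes: x right, y up, looking along -z (the intrinsics and any distortion apply to the point x, -y, -z); pixel columns grow to the right and rows downward; lengths in mm; the calibration is good to about 2 mm. A picture is of the moment at which its call begins: read the wrist's pose just before it. camera_params takes no time and is no camera call.
- arm.job_done(): hands the job in, once; it reports no verdict.
The state is a dict: "clock": time; "joints": joint angles; "joint_vel": joint speeds; "joint_efforts": joint torques, N m; "position": TCP position; "ee_rot": TCP orientation; "contact_force": force on the tool from outside, world axes, zero at the start; "wrist_torque": the same for the moment, N m; "gripper_width": finger opening in mm.
Only numpy, scipy, OpenCV 4.12 (cv2) and the standard library are available. Lean on these libraries where they do the work, as an engineer would, in place of code of your own. Each camera call takes 0.05 s, during which the arm holds its last target.

### The job

Fit the fresh filter cartridge (white with blue bands) to the water purifier: draw the ribbed steel sleeve on its slanted coupler back towards the machine until it catches and let go of it, then push the cartridge's spigot straight into the coupler until the sleeve springs forward by itself and locks it. Leave the cartridge locked in and let go of it, and do not disturb the brown spent cartridge or the other things on the bench.

Things in the scene. Friction and masses are not known exactly. Their poses are not given: they have to be found in the camera images.
- coupler_mouth (a point): Centre of the round mouth of the brass coupler standing on the purifier's sloping front. Its z axis is the coupler's axis, out of the mouth: up and towards the robot, leaning 32.6 degrees from vertical; its y axis is level, across the machine. The mouth is a funnel 27 mm wide narrowing within 7 mm to a 20.4 mm bore. The locked cartridge rises 2 to 3 mm when let go, and stays held.
- coupler_foot (a point): Where the coupler's axis meets the sloping face of the white water purifier (fixed; 200 deep x 180 wide x 115 mm high), 62 mm below the mouth along z. Same axes as coupler_mouth. Round foot plate here 56 mm wide, 6 mm thick. A steel spout, to 237 mm high, stands at the machine's far left corner.
- valve (a point): Top of the spring-loaded inner valve in the bore, 29.5 mm below the mouth. From here the spigot tip must be pressed on against about 15 N. The sleeve trips when the tip is about 36 mm below the mouth; at 38 mm the cartridge's shoulder meets the mouth. Two dogs 17 to 21 mm below the mouth close the bore while the sleeve is home, and are out of the way while it is back. Moves with the valve.
- sleeve_mid (a point): Point on the coupler's axis, mid-way along the ribbed part of the steel sleeve; moves with it. Axes as coupler_mouth. Sleeve: 41 mm across, ribbed from 14.5 mm above to 14.5 mm below this point along z, then a collar 52 mm across, 5 mm thick. When home its top is 6 mm below the mouth, its collar 16 mm above the foot plate. It does not turn. Grip it across the ribs or push on the collar.
- sleeve (a joint): How far the sleeve is drawn back along the coupler's axis towards the machine: 0 = home (forward), 0.012 m = fully back. Its spring resists with about 6 N up to half-way, 0.006; past that it snaps fully back and stays caught when released, until a cartridge pressed fully in trips it and it springs home by itself, closing the dogs in the cartridge's groove.
- fresh_mid (a point): Centre of the body of the fresh cartridge: loose white cylinder 38 mm across, 80 mm tall, blue bands, 100 to 200 g. z axis: its axis, up, away from the spigot below it. Starts upright in one of two grey stands (75 x 75 x 45 mm, fixed), spigot down in the stand's hole, shoulder (the body's lower face) on the stand's top, this point 85 mm above the bench. Any turn about its axis fits.
- fresh_tip (a point): Tip of the fresh cartridge's black spigot, on its axis, 78 mm below fresh_mid; axes as fresh_mid. The spigot is 18 mm across and 38 mm long from tip to shoulder, blunt, 15 mm across at the tip, with a groove 14 to 22 mm above the tip.
- fresh: The fresh cartridge as a whole; its origin is the spigot tip, same as fresh_tip.
- spent_mid (a point): Centre of the body of the spent cartridge, same shape and size as the fresh one but brown with black bands, standing in the other stand. Leave it there.
- lunchbox: Navy lunch box with clip latches, 104 x 180 x 59 mm, loose; origin at the centre of its underside. Leave alone.
- mould: White triangular onigiri mould, about 100 mm across and 44 mm high, loose; origin under its centre. Leave alone.
- chopsticks: Bamboo chopsticks in a clear case 28 x 235 x 20 mm, long along its y axis, loose; origin under its centre. Leave alone.
- egg_ring: Small aluminium egg ring, 84 mm across and 20 mm high, loose; origin under its centre. Leave alone.
- tea_tin: Green tea tin, 72 mm across and 100 mm high, loose; origin under its centre. Leave alone.
- mug: Blue mug, 80 mm across and 85 mm high, handle at its +y, loose; origin under its centre. Leave alone.
Not all that is in view belongs to the job. What is shaped like the fresh but pink, purple or red is not meant.

How it is judged:
By the outcome, as a careful person would: the job done as asked, in the order asked, and still so for the second after the job is handed in, with the robot touching nothing.
It also fails if it takes over 42 s, if anything falls off the work surface, if the arm or the gripper's body presses on something with over 40 N, if the wrist force passes 120 N, or if a joint passes its speed limit or range.

## Working session

There is one attempt and no reset: what is moved stays moved. The work goes in short steps, Python scripts to look and compute and a tool call to move; the robot and the scene stay as the last step left them, time stands still between calls to the robot, and variables do not carry over. Pictures are saved under pics/ and viewed, and the job is handed in when it is done.

Besides the shell and the picture viewer there is one more tool, called after "Request:" in YAML: its name, and indented under it one key for each argument. drive_tool: Moves the arm, as the interface text tells. Its arguments: {"type":"object","properties":{"steps":{"type":"array"}},"required":["steps"]}

```bash
ls; mkdir -p pics; python3 - <<'E'
from bench import arm
import cv2,json
s=arm.read_state(); print(s)
for n in ["scene","top","wrist"]:
    p,d=arm.get_image(n); cv2.imwrite(f"pics/{n}0.png",p)
    import numpy as np; np.save(f"pics/{n}0.npy",d)
    print(n,arm.camera_params(n))
print([a for a in dir(arm) if a[0]!='_'])
E
```

```text
pics
{'clock': 0.0, 'joints': array([-1.00137583e+00,  3.85511112e-01,  6.59736170e-03, -4.81134734e-04,
       -1.19401623e+00, -2.58576220e-01]), 'joint_vel': array([ 0.00196849, -0.00067157, -0.00021652,  0.00043806, -0.00178926,
       -0.00235335]), 'joint_efforts': array([ 3.65755341e-04, -3.92290378e+01,  1.88407284e+01,  4.18655008e+00,
       -4.61956457e-03,  1.82302983e-06]), 'position': array([ 190.94896549, -594.40886773,  197.64061952]), 'ee_rot': array([-1.54709389e-01,  9.87959421e-01,  1.06664881e-03, -2.24447512e-04]), 'contact_force': array([0.70386692, 0.38301537, 0.37739158]), 'wrist_torque': array([-0.02344007,  0.02571644,  0.03869458]), 'gripper_width': 85.4934944835367}
scene {'K': array([[434.82808312,   0.        , 282.7155685 ],
       [  0.        , 434.82808312, 210.31667509],
       [  0.        ,   0.        ,   1.        ]]), 'world_to_cam': array([[-7.01322008e-01,  7.12776784e-01,  9.83347162e-03,
         3.82172963e+02],
       [-6.09167340e-01, -6.06427923e-01,  5.11038477e-01,
         2.86679234e+02],
       [ 3.70219654e-01,  3.52412301e-01,  
[... 558 characters left out ...]
e+03],
       [ 0.00000000e+00,  0.00000000e+00,  0.00000000e+00,
         1.00000000e+00]])}
wrist {'K': array([[321.432048  ,   0.        , 281.43448484],
       [  0.        , 321.432048  , 209.83233452],
       [  0.        ,   0.        ,   1.        ]]), 'mount': array([[ 5.39846007e-04,  9.52638286e-01,  3.04105252e-01,
         7.72332695e+01],
       [ 9.99999596e-01, -7.32904735e-04,  5.20699069e-04,
         9.34182111e-01],
       [ 7.18918047e-04,  3.04104848e-01, -9.52638297e-01,
        -1.75872918e+02],
       [ 0.00000000e+00,  0.00000000e+00,  0.00000000e+00,
         1.00000000e+00]])}
['IKError', 'camera_params', 'get_image', 'grip_point_offset', 'job_done', 'read_state']
```

View pics/scene0.png

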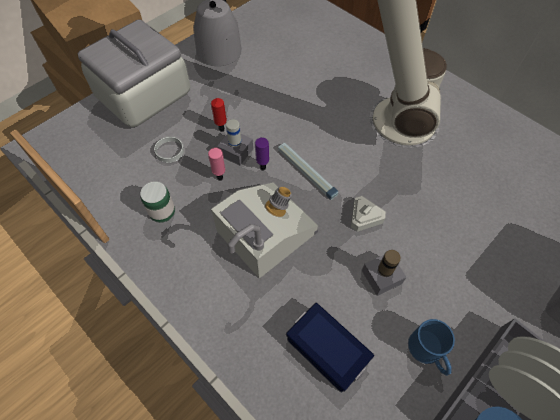

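View pics/top0.png

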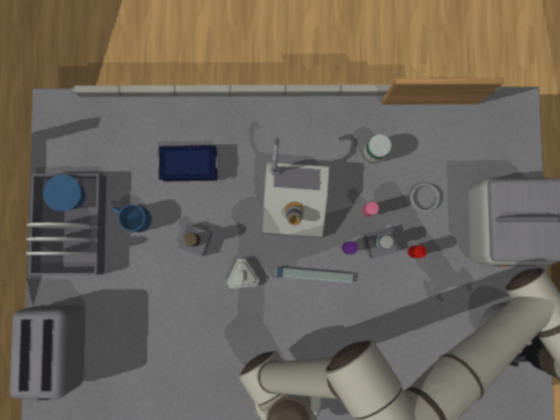

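View pics/wrist0.png

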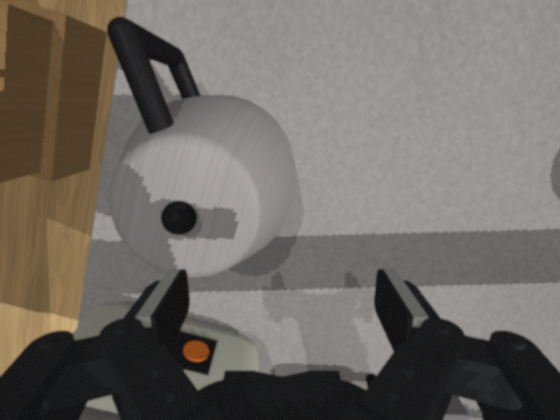

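```bash
cat > h.py <<'E'
import numpy as np,cv2
from bench import arm
from scipy.spatial.transform import Rotation as R
def w2c(n,state=None):
    P=arm.camera_params(n)
    if 'world_to_cam' in P: return P['K'],np.array(P['world_to_cam'])
    T=np.eye(4);T[:3,:3]=R.from_quat(state['ee_rot']).as_matrix();T[:3,3]=state['position']
    return P['K'],np.linalg.inv(T@P['mount'])
def ray(K,W,u,v):
    d=np.array([(u-K[0,2])/K[0,0],-(v-K[1,2])/K[1,1],-1.])
    C=np.linalg.inv(W); return C[:3,3],C[:3,:3]@d
def plane(K,W,u,v,z):
    o,d=ray(K,W,u,v); return o+d*(z-o[2])/d[2]
def depthpt(K,W,u,v,dep):
    o,d=ray(K,W,u,v); return o+d*dep
def proj(K,W,p):
    q=W[:3,:3]@np.array(p)+W[:3,3]; return np.array([K[0,2]+K[0,0]*q[0]/-q[2],K[1,2]-K[1,1]*q[1]/-q[2]])
def cloud(K,W,D):
    v,u=np.mgrid[:D.shape[0],:D.shape[1]]
    c=np.stack([(u-K[0,2])/K[0,0]*D,-(v-K[1,2])/K[1,1]*D,-D],-1)
    C=np.linalg.inv(W); return c@C[:3,:3].T+C[:3,3]
E
python3 - <<'E'
from h import *
p=cv2.imread('pics/top0.png'); cv2.imwrite('pics/topz.png',cv2.resize(p[150:290,170:440],None,fx=2.9,fy=2.9,interpolation=cv2.INTER_CUBIC))
p=cv2.imread('pics/scene0.png'); cv2.imwrite('pics/scenez.png',cv2.resize(p[80:290,190:410],None,fx=2.8,fy=2.8,interpolation=cv2.INTER_CUBIC))
K,W=w2c('top'); D=np.load('pics/top0.npy'); C=cloud(K,W,D)
for n,(u,v) in dict(fresh=(387,242),spent=(192,239),mouth=(294,209),bench=(330,320),pink=(372,209),purp=(350,247),red=(417,251),mach=(275,230),machtop=(295,178)).items(): print(n,C[v,u].round(1))
K,W=w2c('scene'); D=np.load('pics/scene0.npy'); C=cloud(K,W,D)
for n,(u,v) in dict(fresh=(234,127),spent=(391,257)).items(): print(n,C[v,u].round(1))
E
```

```text
fresh [ 462.3 -284.6  126.7]
spent [472.8 269.  126.3]
mouth [556.7 -21.1 132.4]
bench [ 228.8 -133.3   -4.3]
pink [ 557.6 -246.   114.8]
purp [ 448.8 -181.6  110.9]
red [ 436.6 -372.2  115. ]
mach [501.5  33.4  50. ]
machtop [648.1 -25.  116.3]
fresh [ 465.4 -268.   124.3]
spent [475.8 278.6 127.3]
```

View pics/topz.png

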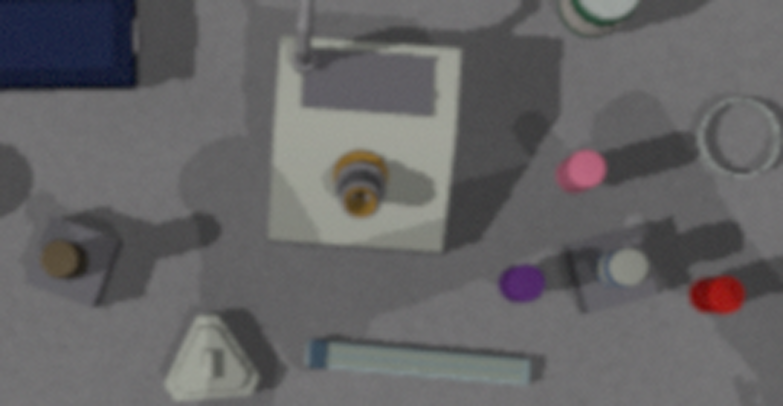

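View pics/scenez.png

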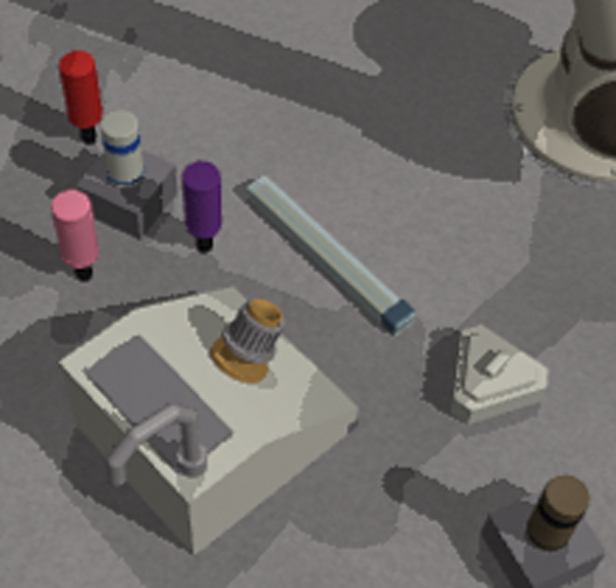

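Candidates in the top view: white/blue (387,242), pink (372,209), purple (350,247), red (417,251). The white one with blue bands, standing in a grey stand, is the fresh cartridge, as both crops confirm. I'll do the coupler first and move over to view it.

Request:
drive_tool:
  steps:
    - [0,0,-0.05,0,0.085]
    - [0,0,-0.05,0,0.085]
    - [-0.015,0.015,0,0,0.085]
    - [-0.03,0.03,0,0,0.085]
    - [-0.03,0.03,0,0,0.085]
    - [-0.03,0.03,0,0,0.085]
    - [-0.03,0.03,0,0,0.085]
    - [-0.03,0.03,0,0,0.085]
    - [-0.03,0.03,0,0,0.085]
    - [-0.03,0.03,0,0,0.085]
    - [-0.03,0.03,0,0,0.085]
    - [-0.03,0.03,0,0,0.085]
    - [-0.03,0.03,0,0,0.085]
    - [-0.03,0.03,0,0,0.085]
    - [-0.03,0.03,0,0,0.085]
    - [-0.03,0.03,0,0,0.085]
    - [-0.03,0.03,0,0,0.085]
    - [-0.015,0.02,0,7.5,0.085]
    - [0,0,0,7.5,0.085]
    - [0,0,0,7,0.085]

```text
clock: 2.15
position: [480.5, -23.2, 298.1]
ee_rot: [0.038, 0.999, -0.0, -0.001]
contact_force: [-1.0, -0.4, -0.0]
gripper_width: 84.7
```

```bash
python3 - <<'E'
from h import *
s=arm.read_state(); p,d=arm.get_image('wrist'); cv2.imwrite('pics/w1.png',p); np.savez('pics/w1.npz',d=d,**s)
print(s['clock'],s['position'],s['ee_rot'],s['joints'])
E
```

```text
2.15 [480.46251882 -23.15897895 298.14311111] [ 3.82021935e-02  9.99269832e-01 -6.91087643e-05 -6.25087444e-04] [ 2.90283655e-01  7.66687472e-02 -1.51367318e-01 -2.79665743e-04
 -1.34398819e+00 -1.93743992e+00]
```

View pics/w1.png

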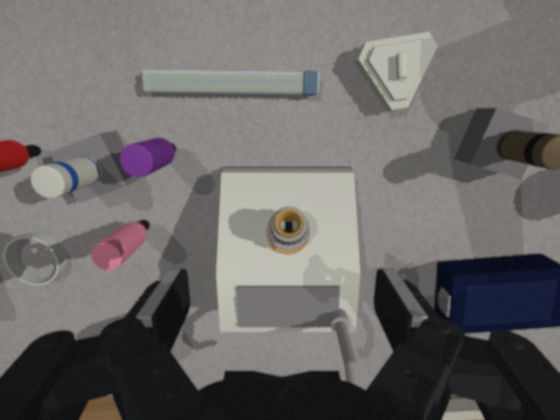

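```bash
python3 - <<'E'
from h import *
z=np.load('pics/w1.npz'); s={'ee_rot':z['ee_rot'],'position':z['position']}; D=z['d']
K,W=w2c('wrist',s); C=cloud(K,W,D); p=cv2.imread('pics/w1.png')
cv2.imwrite('pics/w1z.png',cv2.resize(p[190:270,240:340],None,fx=7,fy=7,interpolation=cv2.INTER_CUBIC))
print('bench',C[30:50,480:520].reshape(-1,3).mean(0))
Pt=np.vstack([C[185:260,225:255].reshape(-1,3),C[185:260,322:350].reshape(-1,3)])
c=np.median(Pt,0);
for i in range(3):
    U,S,V=np.linalg.svd(Pt-c,full_matrices=False);n=V[2]*np.sign(V[2][2]);r=(Pt-c)@n
    Pt=Pt[abs(r)<3];c=Pt.mean(0)
print('plane',c,n,np.degrees(np.arccos(n[2])),np.degrees(np.arctan2(n[1],-n[0])),len(Pt),r.std())
hsv=cv2.cvtColor(p,cv2.COLOR_BGR2HSV)
m=cv2.inRange(hsv,(8,90,60),(25,255,255)); m[:190]=0;m[270:]=0;m[:,:240]=0;m[:,340:]=0
h=(C-c)@n
ys,xs=np.nonzero(m); print('orange heights',np.histogram(h[ys,xs],bins=[-10,0,4,8,20,40,50,54,58,60,62,64,66,70]))
mm=(m>0)&(h>52)&(h<70); ys,xs=np.nonzero(mm)
(e)=cv2.fitEllipse(cv2.convexHull(np.stack([xs,ys],1).astype(np.float32))); print(e, h[ys,xs].max())
o,d=ray(K,W,*e[0]); t=((c-o)@n+62)/(d@n); M=o+d*t; print('mouth',M)
mf=(m>0)&(h<14)&(h>-3); ys,xs=np.nonzero(mf)
e=cv2.fitEllipse(cv2.convexHull(np.stack([xs,ys],1).astype(np.float32))); print(e)
o,d=ray(K,W,*e[0]); t=((c-o)@n+6)/(d@n); F=o+d*t; print('foot top',F, M-F, (M-F)/np.linalg.norm(M-F))
# machine corners edges yaw
E
```

```text
bench [340.05720717 275.71580401   3.25705768]
plane [548.3979276  -22.72913908  81.40225837] [-0.58361794  0.03960721  0.81106188] 35.80019013189591 3.88242322742992 751 0.7249428216623848
orange heights (array([  0,  50,  68,   0,  38,  40,  26, 126,  89, 114,  26,   0,   0]), array([-10,   0,   4,   8,  20,  40,  50,  54,  58,  60,  62,  64,  66,
        70]))
((288.354248046875, 222.59603881835938), (27.538005828857422, 28.142148971557617), 137.8517608642578) 63.46257173519445
mouth [524.51242744 -17.97868545 140.42591945]
((286.86181640625, 238.06056213378906), (29.736879348754883, 38.81613540649414), 95.20970153808594)
foot top [560.66787917 -21.55197453  97.57160377] [-36.15545173   3.57328908  42.85431568] [-0.64353541  0.06360142  0.76276932]
```

View pics/w1z.png

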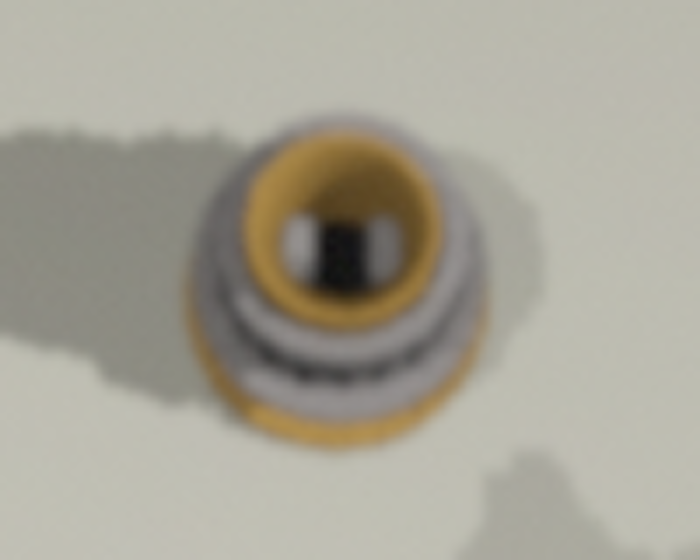

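```bash
python3 - <<'E'
from h import *
p=cv2.imread('pics/scene0.png'); cv2.imwrite('pics/sz.png',cv2.resize(p[175:225,255:305],None,fx=12,fy=12,interpolation=cv2.INTER_CUBIC))
p=cv2.imread('pics/top0.png'); cv2.imwrite('pics/tz.png',cv2.resize(p[190:240,270:320],None,fx=12,fy=12,interpolation=cv2.INTER_CUBIC))
cv2.imwrite('pics/stz.png',np.hstack([cv2.imread('pics/sz.png'),cv2.imread('pics/tz.png')])[:, :])
a=cv2.imread('pics/stz.png'); cv2.imwrite('pics/stz.png',cv2.resize(a,(800,400)))
E
```

```text
(no output)
```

View pics/stz.png

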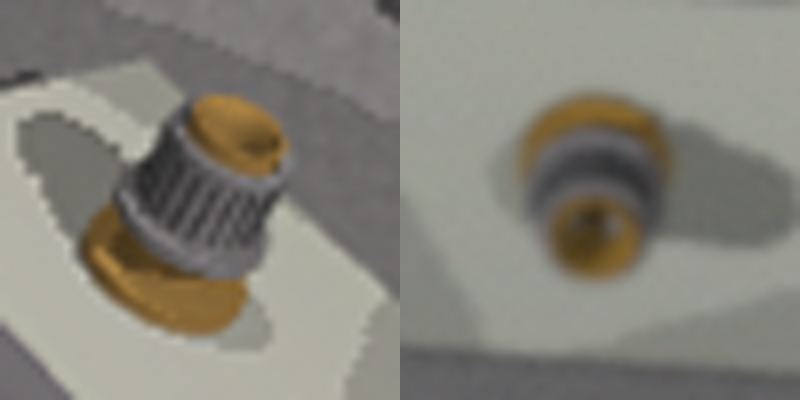

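```bash
python3 - <<'E'
from h import *
from itertools import combinations
z=np.load('pics/w1.npz'); s={'ee_rot':z['ee_rot'],'position':z['position']}
obs={'wrist':(289,222.8),'top':(294,219.75),'scene':(285.2,191)}
rs={n:ray(*w2c(n,s),*uv) for n,uv in obs.items()}
def tri(ns):
    A=0;b=0
    for n in ns:
        o,d=rs[n];d=d/np.linalg.norm(d);Q=np.eye(3)-np.outer(d,d);A=A+Q;b=b+Q@o
    return np.linalg.solve(A,b)
for ns in [('wrist','top'),('wrist','scene'),('top','scene'),('wrist','top','scene')]: print(ns,tri(ns).round(1))
X=tri(obs)
for n,uv in obs.items(): print(n,proj(*w2c(n,s),X)-uv)
# wrist bench-plane depth error & fresh, machine corners at known heights
K,W=w2c('wrist',s)
# fresh top circle on wrist/top/scene
print('fresh top via top z125',plane(*w2c('top'),387,242,125),'wrist',plane(K,W,48,182,125))
for uv in [(221,172),(354,172)]: print(plane(K,W,*uv,50))
E
```

```text
('wrist', 'top') [525.5 -19.  139.2]
('wrist', 'scene') [524.3 -15.8 139.5]
('top', 'scene') [523.9 -18.2 136.4]
('wrist', 'top', 'scene') [524.7 -17.6 138.6]
wrist [-0.33282258 -0.65138096]
top [-1.0807093   0.35211776]
scene [-1.26455683 -0.34723919]
fresh top via top z125 [ 462.3063247  -284.97538295  125.        ] wrist [ 462.21188496 -280.82615814  125.        ]
[ 478.95210129 -103.19042698   50.        ]
[492.36759067  73.80415251  50.        ]
```

Request:
drive_tool:
  steps:
    - [-0.02,0.004,0.03,0,0.085]
    - [-0.02,0.0045,0.03,0,0.085]
    - [-0.012,0,0.03,0,0.085]
    - [0,0,0.02,0,0.07]
    - [0,0,0,0,0.07]
    - [0,0,0,0,0.07]

```text
clock: 2.8
position: [533.1, -19.8, 189.1]
ee_rot: [0.036, 0.999, -0.0, 0.0]
contact_force: [-0.1, -0.4, 0.7]
gripper_width: 70.2
```

```bash
python3 - <<'E'
from h import *
s=arm.read_state(); p,d=arm.get_image('wrist'); cv2.imwrite('pics/w2.png',p); np.savez('pics/w2.npz',d=d,**s)
print(s['clock'],s['position'],s['ee_rot'],s['gripper_width'])
K,W=w2c('wrist',s)
ax=np.array([-.537,.040,.842]); M=np.array([525,-18,139.])
for k in (0,-6,-35,-40,-62): print(k,proj(K,W,M+k*ax))
E
```

```text
2.8 [533.1039169  -19.79860778 189.14541146] [ 3.60146035e-02  9.99351219e-01 -2.95324972e-04  3.69745395e-05] 70.17169752095936
0 [281.75973788 206.19664643]
-6 [281.7503687  208.32602139]
-35 [281.71074995 217.33034642]
-40 [281.70473476 218.69744575]
-62 [281.68059752 224.18322171]
```

View pics/w2.png

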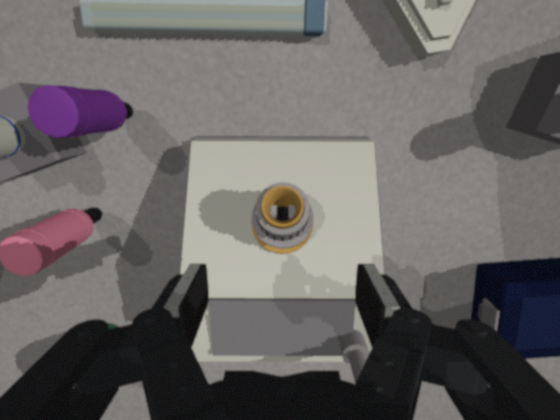

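Request:
drive_tool:
  steps:
    - [0,0.0015,0.03,0,0.07]
    - [0,0,0.03,0,0.07]
    - [0,0,0.015,0,0.07]
    - [0,0,0.007,0,0.07]
    - [0,0,0,0,0.055]

```text
clock: 3.35
position: [533.5, -18.0, 107.4]
ee_rot: [0.036, 0.999, 0.0, 0.001]
contact_force: [0.2, -0.3, -0.2]
gripper_width: 57.1
```

```bash
python3 - <<'E'
from h import *
s=arm.read_state(); p,d=arm.get_image('wrist'); q,_=arm.get_image('scene')
print(s['clock'],s['position'],s['ee_rot'],s['gripper_width'],s['contact_force'])
a=cv2.resize(p,(640,480))[100:460];b=cv2.resize(q[120:255,210:380],(640,508))
cv2.imwrite('pics/w3.png',p); cv2.imwrite('pics/s3.png',b)
E
```

```text
3.35 [533.45116153 -17.98491546 107.40326267] [3.63097552e-02 9.99340451e-01 3.58183830e-05 5.13150822e-04] 57.05167585556338 [ 0.24237173 -0.27050016 -0.20527526]
```

View pics/w3.png

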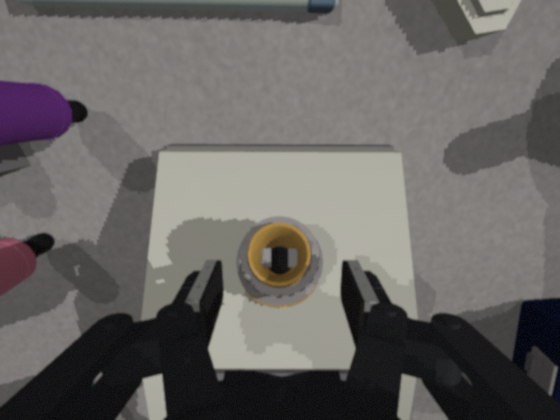

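View pics/s3.png

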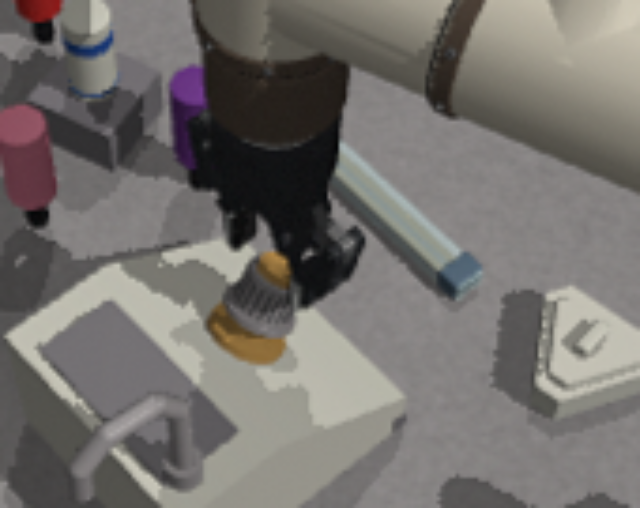

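The jaws straddle the sleeve, with the mouth at (280,257) midway between the finger inner faces at 222 and 342. Closing now.

Request:
drive_tool:
  steps:
    - [0,0,0,0,0.03]
    - [0,0,0,0,0.03]
    - [0,0,0,0,0.03]
    - [0,0,0,0,0.03]

```text
clock: 3.85
position: [533.7, -18.5, 107.7]
ee_rot: [0.036, 0.999, -0.0, 0.001]
contact_force: [-0.8, -3.9, 4.5]
gripper_width: 30.1
```

```bash
python3 - <<'E'
from h import *
s=arm.read_state(); p,d=arm.get_image('wrist'); q,_=arm.get_image('scene')
cv2.imwrite('pics/w4.png',cv2.resize(p[180:380,160:400],None,fx=3,fy=3)); cv2.imwrite('pics/s4.png',cv2.resize(q[150:230,240:340],None,fx=7,fy=7))
E
```

```text
(no output)
```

View pics/w4.png

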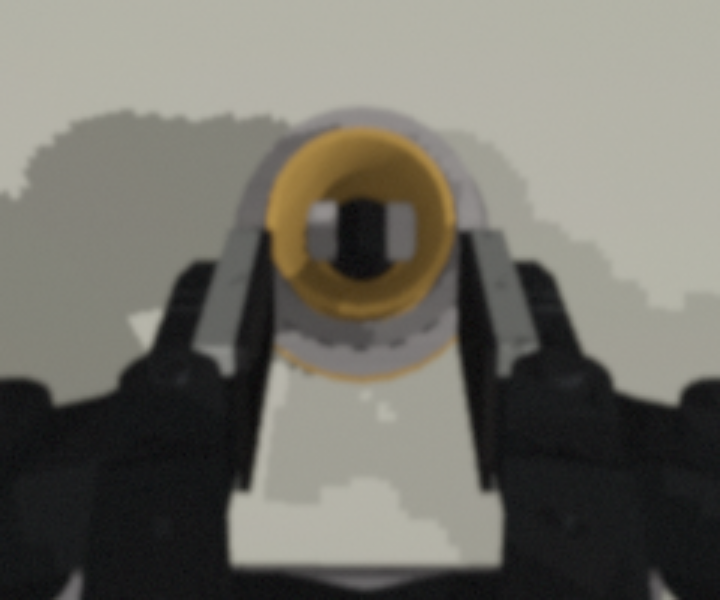

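View pics/s4.png

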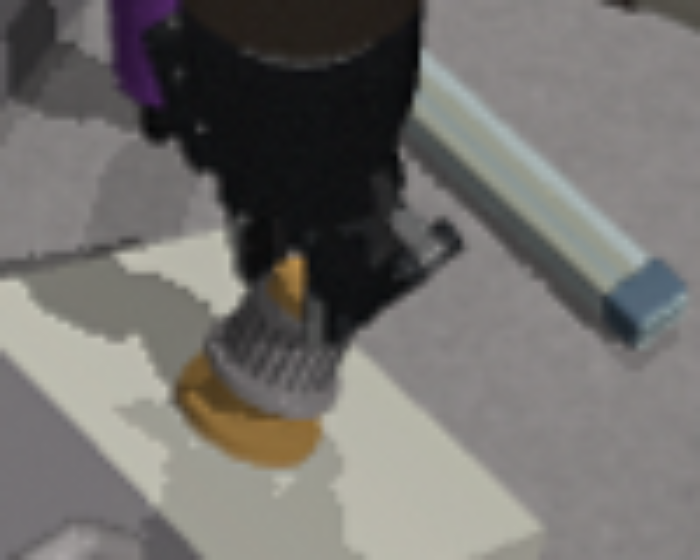

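```bash
python3 - <<'E'
from h import *
s=arm.read_state(); p,D=arm.get_image('wrist'); cv2.imwrite('pics/w5.png',p); np.savez('pics/w5.npz',d=D,**s)
K,W=w2c('wrist',s)
P=arm.camera_params('wrist'); W2=np.linalg.inv(P['mount']); C=cloud(K,W2,D)
f=lambda u,v: C[int(180+v/3),int(160+u/3)].round(1)
for uv in [(235,250),(215,335),(250,300),(490,250),(520,335),(480,300),(245,235),(485,235),(275,150),(360,130),(362,335),(362,365),(275,290)]: print(uv,f(*uv))
print(arm.grip_point_offset)
for q in [(0,15,0),(11,15,0),(-11,15,0),(11,15,-10),(11,-15,0),(-11,-15,0)]: print(q,(proj(K,W2,q)-[160,180])*3)
E
```

```text
(235, 250) [ 10.8 -18.4 -45.5]
(215, 335) [ 10.9 -18.1 -68.7]
(250, 300) [ 10.7 -14.5 -60.1]
(490, 250) [ 10.8  19.8 -45.3]
(520, 335) [ 10.   21.  -67.1]
(480, 300) [ 10.3  16.9 -59.3]
(245, 235) [ 10.8 -17.7 -40.4]
(485, 235) [ 10.5  19.6 -39.6]
(275, 150) [ 16.8 -14.8 -19.9]
(360, 130) [ 21.9   0.3 -23.3]
(362, 335) [ -9.7   0.4 -35.5]
(362, 365) [-28.8   0.3 -15.5]
(275, 290) [ -1.4 -13.9 -35.3]
18.700000000000003
(0, 15, 0) [434.65077364 192.55805144]
(11, 15, 0) [435.93579652 140.59597548]
(-11, 15, 0) [433.40999844 242.73089773]
(11, 15, -10) [439.70907656 159.79223825]
(11, -15, 0) [281.90853564 140.46304135]
(-11, -15, 0) [284.68607942 242.59016323]
```

```bash
python3 - <<'E'
from h import *
P=arm.camera_params('wrist'); W2=np.linalg.inv(P['mount'])
for n in ('w1','w2','w5'):
    D=np.load(f'pics/{n}.npz')['d']; C=cloud(P['K'],W2,D)
    m=(D>0)&(abs(C[...,0]-3)<14)&(abs(C[...,1])>13)&(abs(C[...,1])<50)&(C[...,2]<-8)&(C[...,2]>-120)
    for sg in (1,-1):
        q=C[m&(np.sign(C[...,1])==sg)]; q=q[np.argsort(-q[:,2])]
        print(n,sg,len(q),q[:200:25].round(1).tolist())
D=np.load('pics/w5.npz')['d']; C=cloud(P['K'],W2,D)
for v in range(220,300,4): print(v,[C[v,u].round(0).astype(int).tolist() for u in (236,240,244,248)])
E
```

```text
w1 1 7483 [[6.9, 44.0, -45.5], [3.4, 43.7, -47.4], [9.9, 48.2, -48.2], [4.2, 43.7, -48.8], [6.1, 43.8, -49.5], [-0.9, 43.7, -50.4], [1.5, 43.8, -51.0], [-7.4, 43.6, -51.4]]
w1 -1 7562 [[-3.5, -41.7, -45.6], [-0.3, -41.4, -47.4], [5.8, -41.5, -48.3], [-9.8, -41.3, -48.9], [10.5, -45.5, -49.5], [-4.2, -41.4, -50.3], [10.7, -47.2, -51.0], [8.1, -41.7, -51.5]]
w2 1 7910 [[3.6, 36.2, -40.4], [-0.6, 36.1, -42.3], [-9.7, 36.1, -43.2], [10.4, 38.5, -44.5], [-10.5, 36.2, -45.4], [10.6, 41.3, -45.8], [10.9, 39.8, -46.4], [10.8, 42.2, -47.2]]
w2 -1 8015 [[3.2, -34.2, -39.8], [-1.2, -33.9, -42.4], [-10.3, -33.9, -43.4], [-3.1, -34.0, -44.5], [10.7, -38.8, -45.2], [10.0, -33.7, -45.8], [-6.6, -33.8, -46.6], [10.4, -35.1, -47.4]]
w5 1 14217 [[-9.9, 15.6, -12.2], [16.9, 13.3, -20.2], [15.6, 16.9, -21.1], [13.6, 16.9, -21.7], [12.7, 18.9, -22.2], [10.2, 19.5, -23.0], [10.1, 17.3, -23.8], [8.7, 19.4, -24.5]]
w5 -1 14544 [[-10.6, -13.7, -15.7], [16.4, -14.2, -20.5], [13.4, -15.8, -21.3], [15.4, -14.1, -22.1], [12.5, -18.7, -23.0], [10.5, -16.1, -23.7], [5.2, -16.2, -24.3], [7.8, -16.1, -25.1]]
220 [[2
[... 631 characters left out ...]
9], [11, -15, -39]]
260 [[11, -20, -43], [11, -18, -42], [11, -16, -43], [10, -14, -41]]
264 [[11, -19, -47], [10, -18, -46], [11, -16, -47], [11, -14, -46]]
268 [[10, -19, -49], [11, -17, -50], [11, -15, -50], [8, -14, -45]]
272 [[11, -18, -53], [11, -17, -53], [11, -15, -53], [8, -14, -48]]
276 [[11, -18, -57], [11, -16, -57], [11, -14, -58], [5, -14, -47]]
280 [[11, -17, -61], [10, -16, -59], [11, -14, -61], [4, -14, -48]]
284 [[11, -17, -63], [11, -15, -64], [10, -14, -62], [2, -14, -48]]
288 [[11, -17, -66], [11, -15, -67], [8, -14, -62], [0, -14, -49]]
292 [[10, -16, -69], [11, -15, -69], [7, -14, -63], [-1, -14, -51]]
296 [[10, -16, -71], [11, -14, -72], [6, -14, -65], [-3, -14, -50]]
```

Depth shows the pads ending about 36 mm behind the reported TCP. The fingers closed on the brass neck instead of the sleeve ribs. I'll open, go 32 mm lower and re-grip.

Request:
drive_tool:
  steps:
    - [0,0,0,0,0.065]
    - [0,0,0,0,0.065]
    - [0,0,0.004,0,0.065]
    - [0,0,0.01,0,0.065]
    - [0,0,0.01,0,0.065]
    - [0,0,0.006,0,0.065]
    - [0,0,0,0,0.065]

```text
clock: 4.7
position: [532.0, -18.2, 75.1]
ee_rot: [0.037, 0.999, -0.0, -0.002]
contact_force: [-0.1, 0.8, 0.3]
gripper_width: 65.0
```

```bash
python3 - <<'E'
from h import *
s=arm.read_state(); p,d=arm.get_image('wrist'); q,_=arm.get_image('scene')
print(s['position'],s['contact_force'],s['gripper_width'])
cv2.imwrite('pics/w6.png',np.hstack([cv2.resize(p[180:380,160:400],(480,400)),cv2.resize(q[150:230,240:304],(320,400))]))
E
```

```text
[531.95023938 -18.22753883  75.05202323] [-0.08399133  0.83159087  0.2850996 ] 64.96264885677851
```

View pics/w6.png

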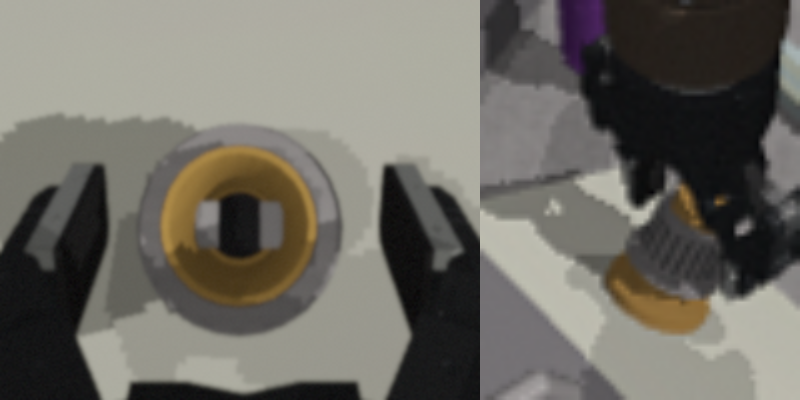

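Now straddling the sleeve, centred. Closing.

Request:
drive_tool:
  steps:
    - [0,0,0,0,0.03]
    - [0,0,0,0,0.03]
    - [0,0,0,0,0.03]
    - [0,0,0,0,0.03]

```text
clock: 5.2
position: [533.2, -19.2, 77.8]
ee_rot: [0.036, 0.999, -0.001, 0.0]
contact_force: [-0.7, -5.5, 3.5]
gripper_width: 39.8
```

Request:
drive_tool:
  steps:
    - [-0.0013,0,0.002,0,0.03]
    - [-0.0013,0,0.002,0,0.03]
    - [-0.0013,0,0.002,0,0.03]
    - [-0.0013,0,0.002,0,0.03]
    - [-0.0013,0,0.002,0,0.03]
    - [-0.0013,0,0.002,0,0.03]
    - [0,0,0,0,0.03]

```text
clock: 5.9
position: [539.7, -19.7, 67.5]
ee_rot: [0.036, 0.999, -0.001, -0.001]
contact_force: [-7.8, -2.8, 16.0]
gripper_width: 39.9
```

```bash
python3 - <<'E'
from h import *
s=arm.read_state(); p,d=arm.get_image('wrist'); q,_=arm.get_image('scene')
print(s['position'],s['contact_force'],s['gripper_width'])
cv2.imwrite('pics/w7.png',np.hstack([cv2.resize(p[180:380,160:400],(480,400)),cv2.resize(q[150:230,240:304],(320,400))]))
E
```

```text
[539.67719576 -19.73595209  67.47652068] [-7.77885602 -2.76957431 15.98964325] 39.92142184015731
```

View pics/w7.png

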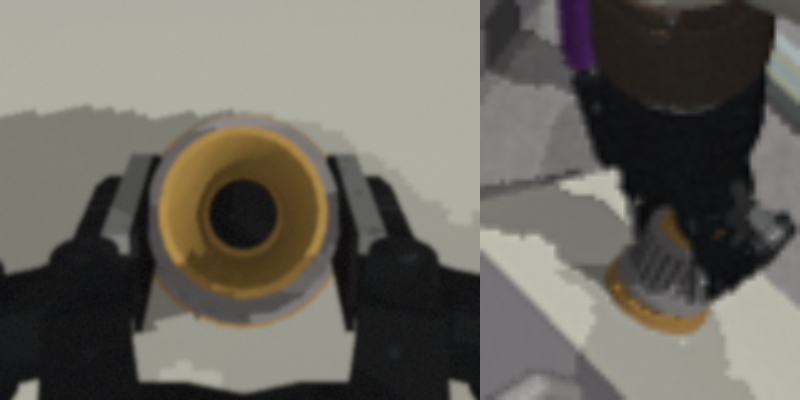

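The sleeve is back: the bore is clear, the dogs are gone and the collar sits near the foot plate. Releasing and rising.

Request:
drive_tool:
  steps:
    - [0,0,0,0,0.07]
    - [0,0,0,0,0.07]
    - [0,0,0,0,0.07]
    - [0,0,-0.03,0,0.07]
    - [0,0,-0.04,0,0.07]
    - [0,0,-0.05,0,0.07]
    - [0.0,-0.03,-0.04,0,0.07]
    - [0.02,-0.05,-0.01,0,0.07]
    - [0.01,-0.05,0,0,0.07]
    - [0.01,-0.05,0,0,0.07]
    - [0.01,-0.04,0,0,0.07]
    - [0,0,0,0,0.07]

```text
clock: 7.2
position: [475.9, -231.6, 233.5]
ee_rot: [0.039, 0.999, -0.0, -0.0]
contact_force: [-0.7, 0.1, 0.1]
gripper_width: 70.1
```

```bash
python3 - <<'E'
from h import *
s=arm.read_state(); p,d=arm.get_image('wrist'); cv2.imwrite('pics/w8.png',p); np.savez('pics/w8.npz',d=d,**s)
q,_=arm.get_image('scene'); cv2.imwrite('pics/s8.png',cv2.resize(q[80:230,190:340],(600,600)))
print(s['clock'],s['position'],s['ee_rot'],s['gripper_width'])
E
```

```text
7.2 [ 475.90231195 -231.62939068  233.45102512] [ 3.94115099e-02  9.99222974e-01 -8.72281631e-05 -4.15580535e-04] 70.093255837556
```

View pics/w8.png

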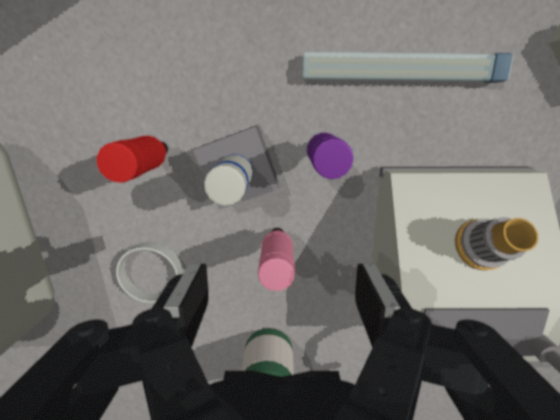

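View pics/s8.png

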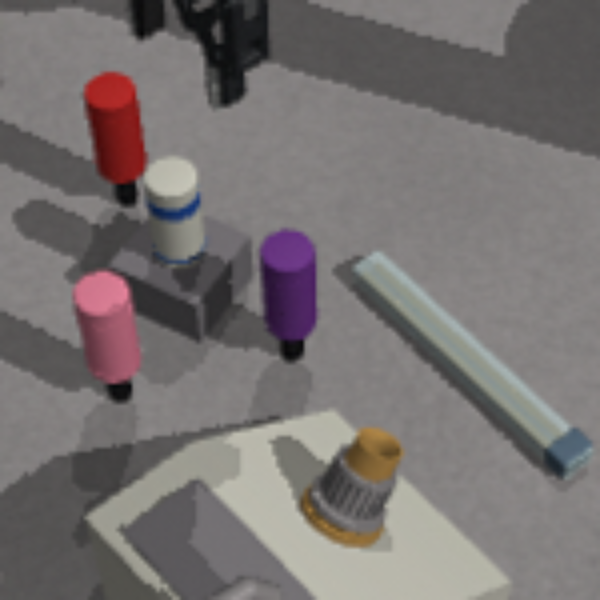

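The sleeve stays caught after release: 18 mm of brass now shows above it. The fresh cartridge's top face is at wrist (227,184), between red on the left and purple on the right.

```bash
python3 - <<'E'
from h import *
z=np.load('pics/w8.npz'); s={k:z[k] for k in ('ee_rot','position')}; D=z['d']; p=cv2.imread('pics/w8.png')
K,W=w2c('wrist',s); C=cloud(K,W,D)
hsv=cv2.cvtColor(p,cv2.COLOR_BGR2HSV)
m=(C[...,2]>116)&(C[...,2]<135); m[:140]=0;m[230:]=0;m[:,:190]=0;m[:,265:]=0
ys,xs=np.nonzero(m); e=cv2.fitEllipse(cv2.convexHull(np.stack([xs,ys],1).astype(np.float32))); print(e,np.median(C[ys,xs],0))
T=plane(K,W,*e[0],125); print('top',T)
Rm=R.from_quat(s['ee_rot']).as_matrix(); print('tool delta',Rm.T@(T-s['position']))
# neighbours
for n,(u,v),h in [('purple',(332,157),112),('red',(117,161),112),('pink',(276,274),112)]: print(n,plane(K,W,u,v,h),C[v,u])
cv2.imwrite('pics/w8z.png',cv2.resize(p[130:240,170:290],None,fx=5,fy=5))
E
```

```text
((225.1219940185547, 183.70135498046875), (40.95902633666992, 41.86163330078125), 101.93644714355469) [ 460.43028945 -280.52864214  125.43531969]
top [ 460.34058135 -280.61923891  125.        ]
tool delta [ 11.56552678 -50.04086937 108.47095243]
purple [ 445.82439365 -181.56502011  112.        ] [ 444.7843393  -182.50896835  118.56851699]
red [ 433.9758432  -380.29011503  112.        ] [ 433.03674986 -376.13324422  119.92501575]
pink [ 562.38133957 -243.15555329  112.        ] [ 559.22526791 -242.79194586  117.73545685]
```

View pics/w8z.png

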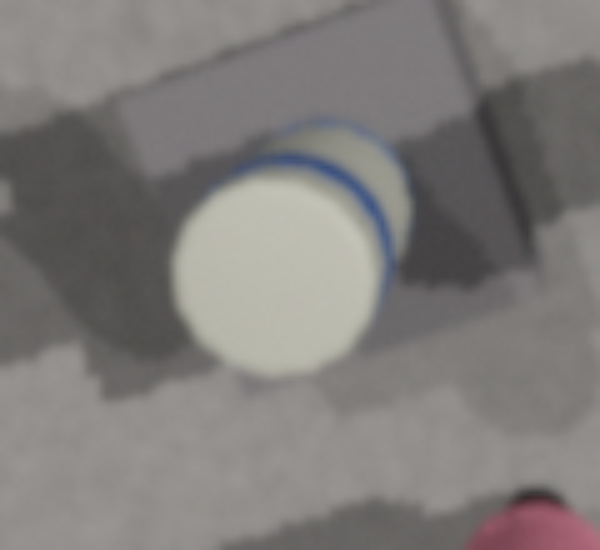

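```bash
python3 - <<'E'
from h import *
P=arm.camera_params('wrist'); W2=np.linalg.inv(P['mount'])
D=np.load('pics/w5.npz')['d']; C=cloud(P['K'],W2,D)
for v in range(355,420,5): print(v,[C[v,u].round(0).astype(int).tolist() for u in (170,200,230,280,300)])
E
```

```text
355 [[0, -35, -90], [17, -20, -109], [16, -12, -107], [-73, 0, -9], [-74, 13, -7]]
360 [[-2, -36, -89], [17, -19, -110], [78, 1, -176], [-79, 0, -6], [-78, 13, -7]]
365 [[-5, -36, -89], [16, -19, -111], [17, -12, -112], [-82, 0, -8], [-81, 13, -8]]
370 [[-5, -36, -91], [17, -19, -114], [17, -11, -113], [-84, 0, -10], [-84, 13, -10]]
375 [[-8, -36, -90], [18, -18, -116], [16, -11, -114], [-87, 0, -11], [10, 6, -108]]
380 [[-9, -36, -91], [17, -18, -116], [17, -11, -117], [10, 1, -110], [11, 6, -110]]
385 [[-11, -36, -91], [16, -18, -117], [16, -11, -117], [10, 1, -111], [11, 6, -112]]
390 [[-104, -74, -6], [17, -17, -119], [16, -11, -118], [10, 1, -113], [11, 6, -114]]
395 [[-107, -74, -7], [17, -17, -120], [16, -10, -120], [11, 1, -115], [10, 6, -115]]
400 [[-111, -74, -8], [17, -17, -122], [16, -10, -121], [10, 1, -116], [10, 6, -116]]
405 [[-115, -75, -8], [17, -16, -123], [17, -10, -123], [10, 1, -117], [11, 6, -118]]
410 [[-120, -75, -8], [18, -16, -125], [19, -9, -126], [10, 1, -118], [11, 5, -120]]
415 [[11, -24, -120], [18, -15, -126], [19, -9, -127], [11, 1, -120], [11, 5, -121]]
```

Request:
drive_tool:
  steps:
    - [0.006,-0.025,0,0,0.06]
    - [0.006,-0.024,0.02,0,0.06]
    - [0,0,0.04,0,0.06]
    - [0,0,0.04,0,0.06]
    - [0,0,0,0,0.06]
    - [0,0,0,0,0.06]

```text
clock: 7.9
position: [462.9, -275.8, 134.3]
ee_rot: [0.035, 0.999, -0.0, -0.0]
contact_force: [0.7, -0.2, 1.5]
gripper_width: 60.1
```

```bash
python3 - <<'E'
from h import *
s=arm.read_state(); p,d=arm.get_image('wrist'); cv2.imwrite('pics/w9.png',p); np.savez('pics/w9.npz',d=d,**s)
print(s['clock'],s['position'],s['ee_rot'],s['gripper_width'])
E
```

```text
7.9 [ 462.85933479 -275.75288722  134.33661177] [ 3.53917536e-02  9.99373396e-01 -4.01741994e-04 -2.78088207e-04] 60.144685954506826
```

View pics/w9.png

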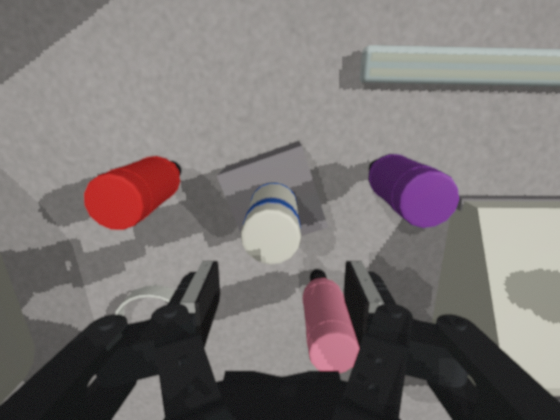

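```bash
python3 - <<'E'
from h import *
z=np.load('pics/w9.npz'); s={k:z[k] for k in ('ee_rot','position')}; D=z['d']; p=cv2.imread('pics/w9.png')
K,W=w2c('wrist',s); C=cloud(K,W,D)
m=(C[...,2]>118)&(C[...,2]<133); m[:190]=0;m[275:]=0;m[:,:235]=0;m[:,305:]=0
ys,xs=np.nonzero(m); print(cv2.minEnclosingCircle(np.stack([xs,ys],1).astype(np.float32)))
e=cv2.fitEllipse(cv2.convexHull(np.stack([xs,ys],1).astype(np.float32))); print(e,np.median(C[ys,xs],0))
T=plane(K,W,*e[0],125); Rm=R.from_quat(s['ee_rot']).as_matrix(); print('top',T,'tool delta',Rm.T@(T-s['position']))
E
```

```text
((270.5578918457031, 234.08583068847656), 29.916929244995117)
((270.5326843261719, 234.14129638671875), (58.07461929321289, 59.615901947021484), 96.31270599365234) [ 459.79920668 -281.24537577  125.45310391]
top [ 459.83605955 -281.27583598  125.        ] tool delta [ 2.62008701 -5.71529351  9.34269981]
```

Request:
drive_tool:
  steps:
    - [0.0025,-0.0065,0.01,0,0.06]
    - [0,0,0.03,0,0.06]
    - [0,0,0.03,0,0.06]
    - [0,0,0.02,0,0.06]
    - [0,0,0.004,0,0.06]
    - [0,0,0,0,0.03]
    - [0,0,0,0,0.03]
    - [0,0,0,0,0.03]
    - [0,0,0,0,0.03]

```text
clock: 8.85
position: [460.2, -282.9, 41.4]
ee_rot: [0.036, 0.999, -0.001, 0.002]
contact_force: [-0.0, 1.3, 4.5]
gripper_width: 36.8
```

```bash
python3 - <<'E'
from h import *
s=arm.read_state(); p,d=arm.get_image('wrist'); q,_=arm.get_image('scene')
cv2.imwrite('pics/w10.png',np.hstack([cv2.resize(p[130:420,130:430],(414,400)),cv2.resize(q[80:200,180:300],(380,400))]))
print(s['position'],s['contact_force'])
E
```

```text
[ 460.16896215 -282.94521408   41.37323052] [-0.02388798  1.32649174  4.48367061]
```

View pics/w10.png

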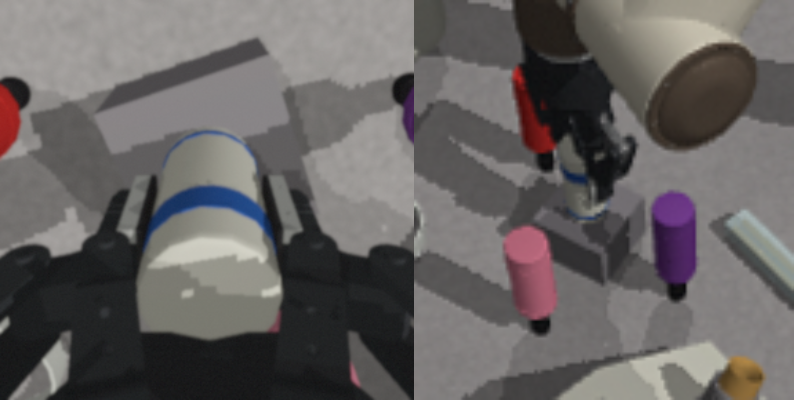

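Gripped (36.8 mm). The tool can't tilt, so I'll lean the cartridge in the jaws by catching its tip in the stand's hole rim and arcing the hand towards the robot.

Request:
drive_tool:
  steps:
    - [0,0,-0.01,0,0.03]
    - [0,0,-0.021,0,0.03]
    - [0,0,0,0,0.03]
    - [0.007,0,0,0,0.03]
    - [0.006,0,0,0,0.03]
    - [0.006,0,0.0006,0,0.03]
    - [0.006,0,0.001,0,0.03]
    - [0,0,0,0,0.03]

```text
clock: 9.75
position: [436.8, -281.3, 70.1]
ee_rot: [0.036, 0.999, -0.001, 0.004]
contact_force: [5.3, -0.6, 1.1]
gripper_width: 37.1
```

```bash
cat > look.py <<'E'
from h import *
import sys
n=sys.argv[1]; u0,v0,u1,v1=map(int,sys.argv[2:6])
s=arm.read_state(); p,d=arm.get_image('wrist'); q,_=arm.get_image('scene')
cv2.imwrite(f'pics/{n}.png',np.hstack([cv2.resize(p[100:420,100:460],(450,400)),cv2.resize(q[v0:v1,u0:u1],(350,400),interpolation=cv2.INTER_CUBIC)]))
np.savez(f'pics/{n}.npz',d=d,p=p,q=q,**s)
print(s['clock'],s['position'],s['contact_force'],s['gripper_width'],s['wrist_torque'])
E
python3 look.py w11 190 100 277 200
```

```text
9.75 [ 436.8489724  -281.32387496   70.05897179] [ 5.28563783 -0.59570124  1.06515265] 37.1039084859712 [-0.0216267  -2.00939465  0.06592205]
```

View pics/w11.png

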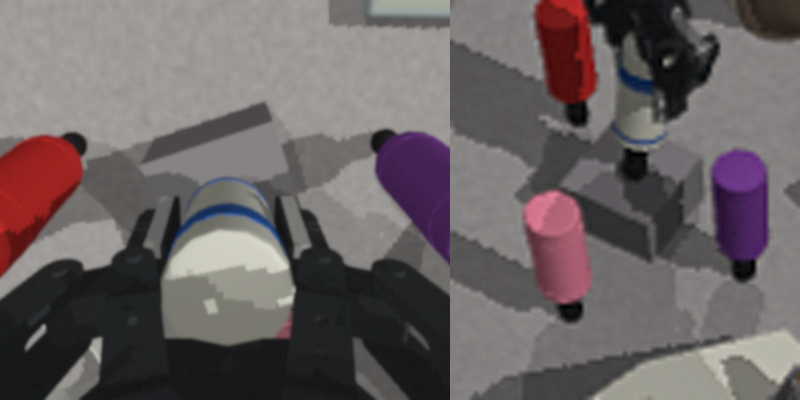

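It's tilting: the tip is caught in the hole with 5 N on it. Continuing the arc.

Request:
drive_tool:
  steps:
    - [0.006,0,0.0016,0,0.03]
    - [0.006,0,0.002,0,0.03]
    - [0.0055,0,0.0022,0,0.03]
    - [0.0055,0,0.0026,0,0.03]
    - [0.0035,0,0.0013,0,0.03]
    - [0,0,0,0,0.03]

```text
clock: 10.45
position: [408.9, -279.2, 59.7]
ee_rot: [0.037, 0.999, -0.001, 0.002]
contact_force: [5.9, -1.2, 1.3]
gripper_width: 37.0
```

```bash
python3 look.py w12 190 100 277 200
```

```text
10.45 [ 408.89627365 -279.23682033   59.74462948] [ 5.8579034  -1.24819256  1.33804605] 36.9683011147158 [-0.15434708 -1.99418472  0.02752854]
```

View pics/w12.png

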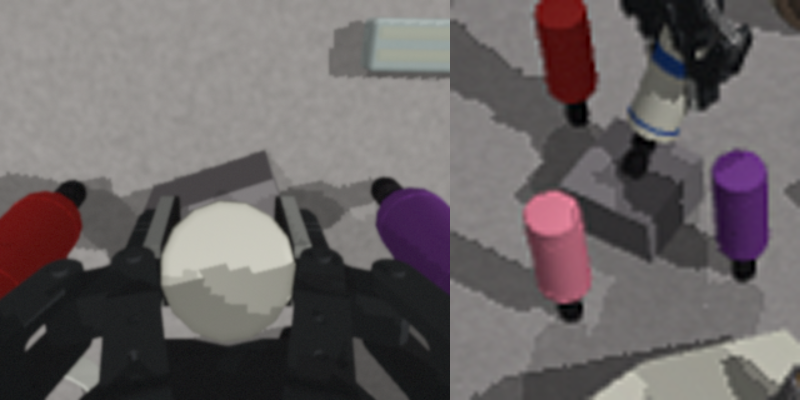

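```bash
cat > tilt.py <<'E'
from h import *
import sys
z=np.load(f'pics/{sys.argv[1]}.npz'); D=z['d'];p=z['p']
P=arm.camera_params('wrist'); W2=np.linalg.inv(P['mount']); C=cloud(P['K'],W2,D)
# pixels of top face: crop (x/450*360+100, y/400*320+100)
v,u=np.mgrid[:420,:560]
u0,v0,r=map(float,sys.argv[2:5])
m=((u-u0)**2+(v-v0)**2<(r*.85)**2)&(D>0)
Q=C[m]
for i in range(4):
    c=Q.mean(0);U,S,V=np.linalg.svd(Q-c,full_matrices=False);n=V[2]*-np.sign(V[2][2]);r_=(Q-c)@n;Q=Q[abs(r_)<max(1.5,2*r_.std())]
print('top centre tool',c.round(1),'normal',n.round(3),'lean',np.degrees(np.arctan2(n[0],-n[2])),'side',np.degrees(np.arctan2(n[1],-n[2])),len(Q),r_.std())
print('axis pts: mid',(c-40*n).round(1),'tip',(c-118*n).round(1))
E
python3 tilt.py w12 282 317 54
```

```text
top centre tool [  9.7   1.3 -82.7] normal [ 0.535  0.002 -0.845] lean 32.334820539597935 side 0.14208889500976649 6471 0.613048578942837
axis pts: mid [-11.7   1.2 -48.9] tip [-53.4   1.1  17. ]
```

Request:
drive_tool:
  steps:
    - [0.0,0,-0.01,0,0.03]
    - [0,0,-0.03,0,0.03]
    - [0,0,-0.04,0,0.03]
    - [0,0,-0.04,0,0.03]
    - [0,0,0,0,0.03]

```text
clock: 11.05
position: [407.8, -279.5, 183.5]
ee_rot: [0.036, 0.999, -0.001, 0.002]
contact_force: [1.3, 0.2, -1.7]
gripper_width: 37.1
```

```bash
python3 look.py w13 190 60 330 220; python3 - <<'E'
from h import *
p=cv2.imread('pics/w8.png'); cv2.imwrite('pics/w8m.png',np.hstack([cv2.resize(p[200:270,450:545],(570,420),interpolation=cv2.INTER_CUBIC)]))
E
```

```text
11.05 [ 407.77381447 -279.51414611  183.52185188] [ 1.27705497  0.22673324 -1.70973912] 37.143439003388636 [-0.00495162 -0.08349766  0.00618294]
```

View pics/w13.png

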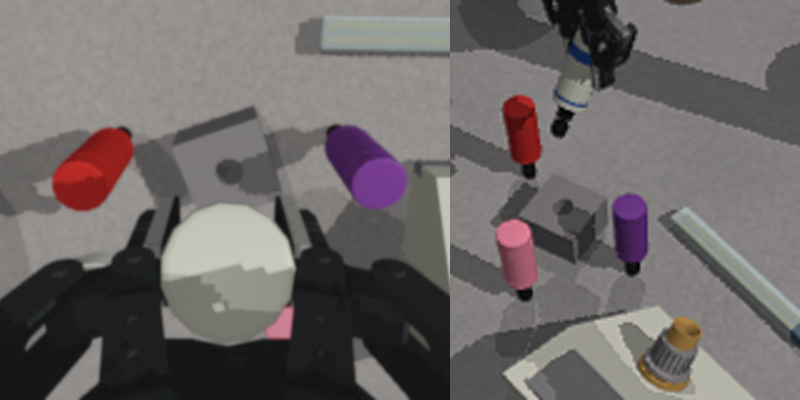

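View pics/w8m.png

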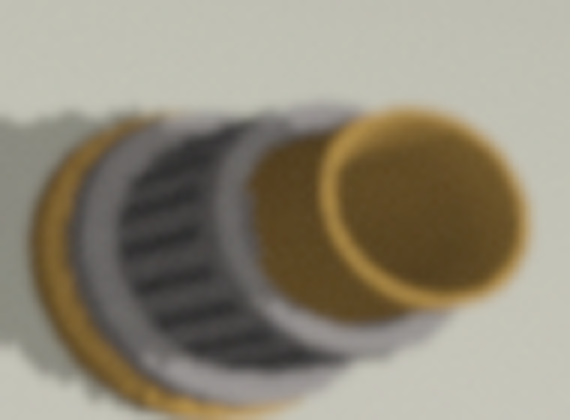

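```bash
python3 tilt.py w13 282 318 54; python3 - <<'E'
from h import *
A=0;b=0;L=[]
for n,uv in [('w1',(289,222.8)),('w2',(282.3,206.3)),('w8',(520.8,234.5))]:
    z=np.load(f'pics/{n}.npz'); s={k:z[k] for k in ('ee_rot','position')}
    K,W=w2c('wrist',s); o,d=ray(K,W,*uv); d/=np.linalg.norm(d); Q=np.eye(3)-np.outer(d,d); A=A+Q;b=b+Q@o; L.append((n,K,W,uv))
X=np.linalg.solve(A,b); print(X)
for n,K,W,uv in L: print(n,proj(K,W,X)-uv)
E
```

```text
top centre tool [  9.4   1.3 -82.8] normal [ 0.516  0.001 -0.856] lean 31.095342000879235 side 0.040852083933237124 6435 0.5949170461145009
axis pts: mid [-11.3   1.3 -48.5] tip [-51.5   1.2  18.2]
[525.05926354 -17.433729   139.0484101 ]
w1 [-0.14374742 -0.20105775]
w2 [ 0.23243493 -0.05058865]
w8 [-0.002852    0.28873657]
```

Request:
drive_tool:
  steps:
    - [-0.003,0.02,0,0,0.03]
    - [-0.005,0.035,0,0,0.03]
    - [-0.006,0.04,0,0,0.03]
    - [-0.006,0.04,0,0,0.03]
    - [-0.006,0.04,0,0,0.03]
    - [-0.006,0.04,0,0,0.03]
    - [-0.005,0.034,0,0,0.03]
    - [-0.002,0.02,0,0,0.03]
    - [0,0,0.01,0,0.03]
    - [0,0,0.004,0,0.03]
    - [0,0,0,0,0.03]

```text
clock: 12.25
position: [463.8, -14.6, 163.2]
ee_rot: [0.037, 0.999, -0.001, -0.003]
contact_force: [-0.2, -0.3, -1.8]
gripper_width: 36.6
```

```bash
python3 look.py w14 240 120 327 220
```

```text
12.25 [463.7774688  -14.56447171 163.19093982] [-0.20333611 -0.32231079 -1.84817465] 36.60525460002462 [ 0.02933623 -0.0100794   0.04349233]
```

View pics/w14.png

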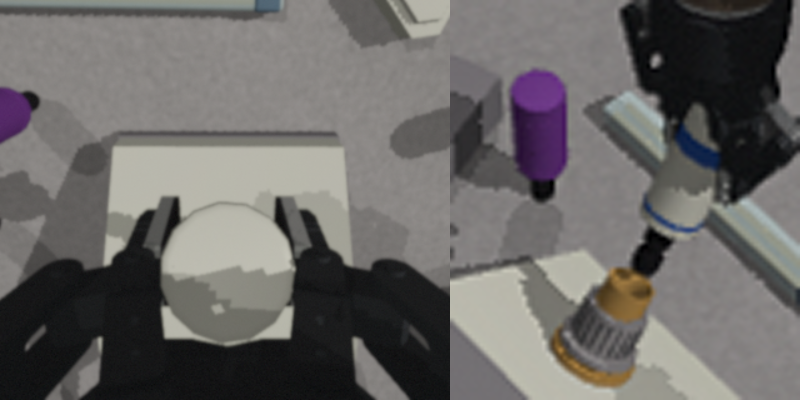

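```bash
python3 - <<'E'
from h import *
z=np.load('pics/w14.npz'); q=z['q']; K,W=w2c('scene')
M=np.array([525.1,-17.4,139]);ax=np.array([-.537,.04,.842])
T=np.array([516,-17.2,145.6])
s=8
img=cv2.resize(q[150:225,250:330],None,fx=s,fy=s,interpolation=cv2.INTER_CUBIC)
def dot(P,c):
    u,v=(proj(K,W,P)-[250,150])*s+s/2; cv2.circle(img,(int(u),int(v)),3,c,-1); print(proj(K,W,P))
dot(M,(0,0,255)); dot(T,(0,255,0)); dot(M+60*ax,(255,0,255)); dot(M-62*ax,(255,0,255)); dot(T+38*ax,(0,255,0)); dot(T+80*ax,(0,255,0))
cv2.imwrite('pics/s14.png',img)
t,_=arm.get_image('top')
img=cv2.resize(t[180:250,260:330],None,fx=8,fy=8,interpolation=cv2.INTER_CUBIC); cv2.imwrite('pics/t14.png',img)
s=arm.read_state(); print(s['position'])
E
```

```text
[283.87997534 190.70601149]
[286.55886117 187.09045907]
[294.28034237 171.71586643]
[273.77165391 209.16290724]
[293.13852364 175.10146465]
[300.7159639  161.29439031]
[465.64458564 -14.3132924  165.22752466]
```

View pics/s14.png

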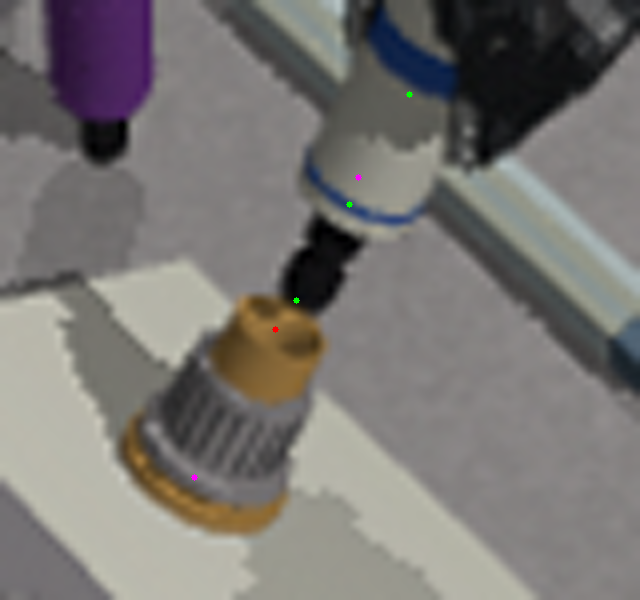

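View pics/t14.png

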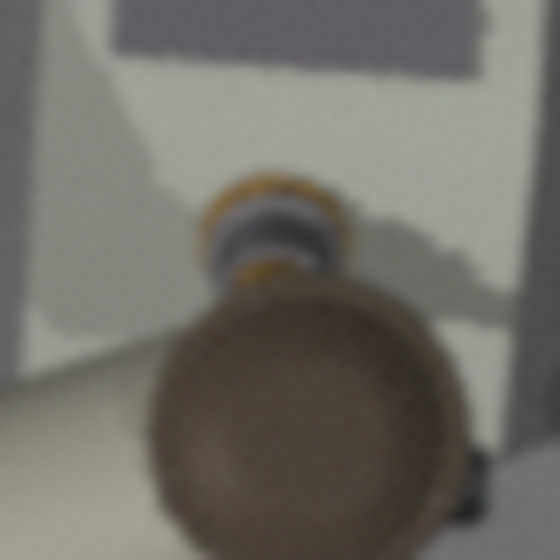

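Request:
drive_tool:
  steps:
    - [-0.0027,0,0.0042,0,0.03]
    - [-0.0027,0,0.0042,0,0.03]
    - [-0.0027,0,0.0042,0,0.03]
    - [-0.0027,0,0.0042,0,0.03]
    - [0,0,0,0,0.03]

```text
clock: 12.9
position: [477.1, -14.3, 148.1]
ee_rot: [0.037, 0.999, -0.0, -0.0]
contact_force: [-0.2, -0.5, -1.6]
gripper_width: 36.9
```

```bash
python3 look.py w15 250 150 320 230; python3 tilt.py w15 282 318 54
```

```text
12.9 [477.12644582 -14.26152016 148.05386944] [-0.18137165 -0.54979089 -1.64163924] 36.87688194695675 [-0.0874997  -0.06229532 -0.0295933 ]
top centre tool [  9.4   1.3 -82.8] normal [ 0.518 -0.    -0.856] lean 31.16501812840753 side -0.016512017885484724 6436 0.6077495630372467
axis pts: mid [-11.3   1.3 -48.6] tip [-51.7   1.3  18.1]
```

View pics/w15.png

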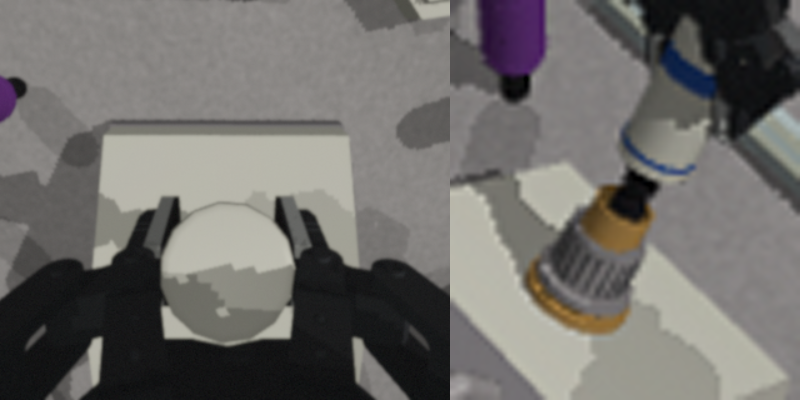

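Request:
drive_tool:
  steps:
    - [-0.0034,0,0.0028,0,0.03]
    - [-0.0027,0,0.0038,0,0.03]
    - [-0.0022,0,0.0034,0,0.03]
    - [0,0,0,0,0.03]

```text
clock: 13.4
position: [485.1, -14.8, 138.0]
ee_rot: [0.037, 0.999, -0.0, -0.001]
contact_force: [0.6, 0.3, -2.1]
gripper_width: 37.1
```

```bash
python3 look.py w16 250 150 320 230; python3 tilt.py w16 282 318 54
```

```text
13.4 [485.0627371  -14.77766279 138.02543906] [ 0.55318908  0.28097787 -2.0752391 ] 37.13262661687174 [0.0686399  0.06269543 0.01127955]
top centre tool [  9.4   1.3 -82.8] normal [ 0.516 -0.001 -0.856] lean 31.08835869685077 side -0.06839081506220744 6426 0.6101383179428389
axis pts: mid [-11.2   1.4 -48.6] tip [-51.5   1.4  18.2]
```

View pics/w16.png

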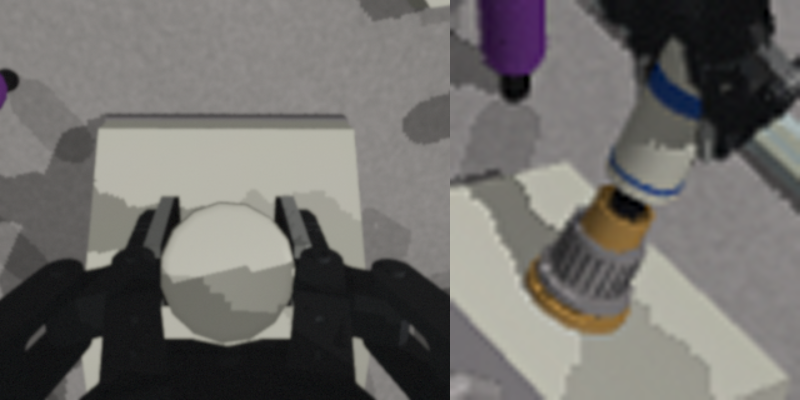

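Request:
drive_tool:
  steps:
    - [-0.0019,0,0.0027,0,0.03]
    - [-0.0016,0,0.0025,0,0.03]
    - [-0.0016,0,0.0025,0,0.03]
    - [-0.0016,0,0.0025,0,0.03]
    - [-0.0011,0,0.0017,0,0.03]
    - [0,0,0,0,0.03]

```text
clock: 14.1
position: [492.4, -15.4, 127.7]
ee_rot: [0.036, 0.999, -0.0, -0.001]
contact_force: [-4.9, 1.8, 6.9]
gripper_width: 36.6
```

```bash
python3 look.py w17 250 150 320 230; python3 tilt.py w17 282 318 54
```

```text
14.1 [492.37695486 -15.35393953 127.68401676] [-4.8770582   1.82081465  6.86017193] 36.59038406153335 [ 0.45115152  1.29501788 -0.02690696]
top centre tool [  9.4   1.3 -82.9] normal [ 0.517  0.    -0.856] lean 31.149214263620497 side 0.019183172904877255 6431 0.596416025085921
axis pts: mid [-11.3   1.3 -48.6] tip [-51.6   1.3  18.1]
```

View pics/w17.png

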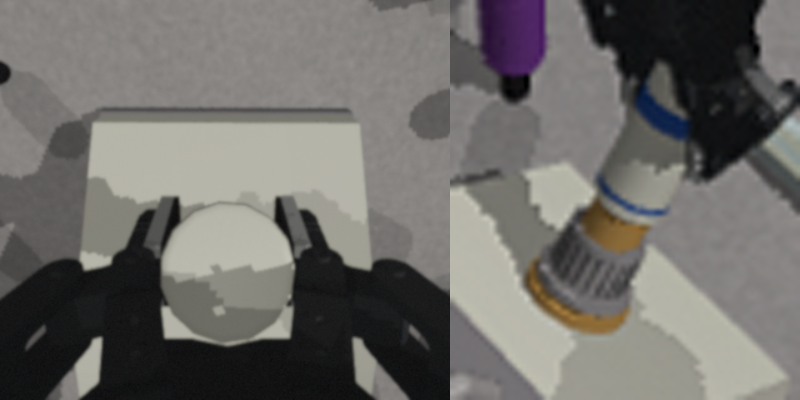

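Request:
drive_tool:
  steps:
    - [-0.0011,0,0.0017,0,0.03]
    - [-0.0011,0,0.0017,0,0.03]
    - [-0.0005,0,0.0008,0,0.03]
    - [0,0,0,0,0.03]

```text
clock: 14.6
position: [493.4, -15.6, 125.4]
ee_rot: [0.036, 0.999, -0.0, -0.002]
contact_force: [-14.6, 4.4, 20.2]
gripper_width: 37.0
```

```bash
python3 look.py w18 250 150 320 230; python3 tilt.py w18 282 318 54
```

```text
14.6 [493.40148654 -15.5871614  125.44962958] [-14.64090464   4.39834757  20.16470392] 37.02403789255286 [1.23547717 3.73143905 0.09582271]
top centre tool [  9.5   1.3 -82.9] normal [ 0.523 -0.001 -0.852] lean 31.5163044411473 side -0.0803103023897149 6448 0.5937450405919078
axis pts: mid [-11.4   1.4 -48.8] tip [-52.2   1.5  17.7]
```

View pics/w18.png

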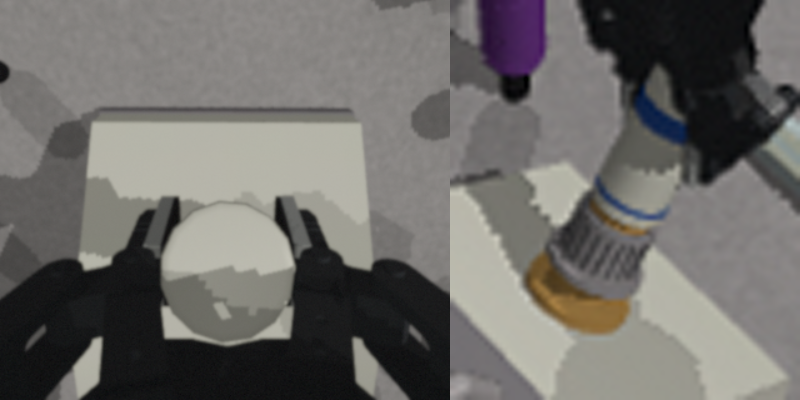

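The sleeve has sprung home: its ribs sit just under the shoulder and the gap to the foot plate has reopened. I'll ease off, release and rise straight up.

Request:
drive_tool:
  steps:
    - [0.001,0,-0.0017,0,0.03]
    - [0.001,0,-0.0017,0,0.03]
    - [0,0,0,0,0.05]
    - [0,0,0,0,0.07]
    - [0,0,0,0,0.08]
    - [0,0,0,0,0.08]
    - [0,0,-0.02,0,0.08]
    - [0,0,-0.04,0,0.08]
    - [0,0,-0.04,0,0.08]
    - [0.02,0,-0.04,0,0.08]
    - [0.04,0,-0.02,0,0.08]
    - [0.04,0,0,0,0.08]
    - [0,0,0,0,0.08]
    - [0,0,0,0,0.08]

```text
clock: 16.1
position: [393.7, -8.0, 286.7]
ee_rot: [0.036, 0.999, 0.0, 0.001]
contact_force: [1.1, 0.4, -0.0]
gripper_width: 80.4
```

```bash
python3 look.py w19 250 140 337 240; python3 - <<'E'
from h import *
z=np.load('pics/w19.npz'); cv2.imwrite('pics/full19.png',z['q']); 
t,_=arm.get_image('top'); cv2.imwrite('pics/t19.png',t)
E
```

```text
16.1 [393.71322839  -7.97261886 286.65064502] [ 1.0743938   0.4407101  -0.02630847] 80.37908258918581 [-0.02608315 -0.03377651  0.00384766]
```

View pics/w19.png

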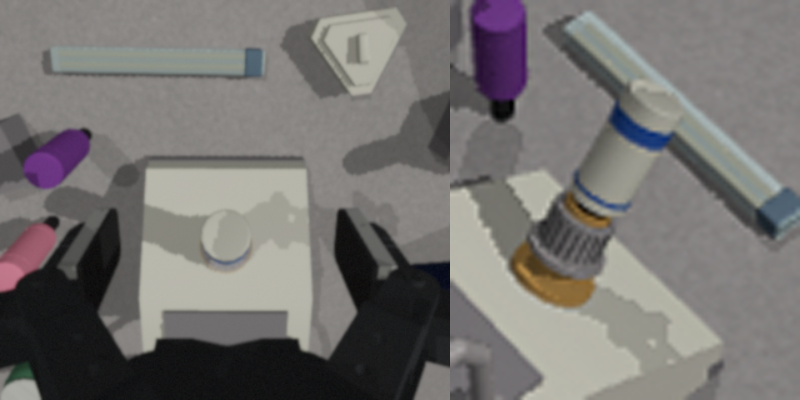

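View pics/full19.png

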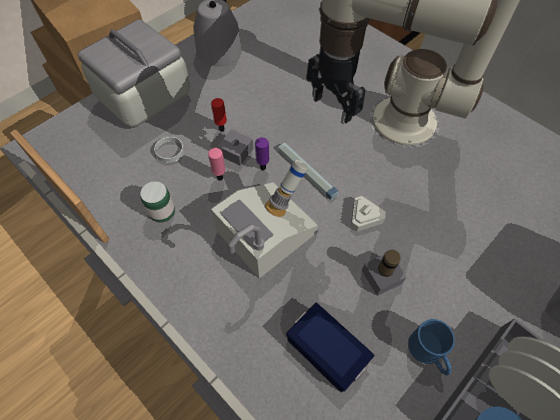

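View pics/t19.png

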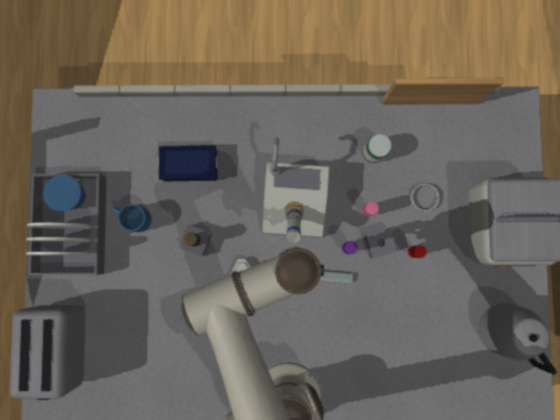

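The cartridge stands locked in the coupler with a small gap at the shoulder, as expected. The sleeve is home, nothing else has moved, and the arm is clear. Handing in.

```bash
python3 -c "
from bench import arm
print(arm.job_done())"
```

```text
the job is handed in; nothing more can be done
None
```

The fresh cartridge is locked in the purifier's coupler, released, and the job is handed in at about 16 s of the 42 s allowed.

**What I did**
- **Sleeve:** I drew it back until it caught and let go. The bore showed clear of the dogs, and a later picture showed the sleeve still back.
- **Tilt:** The moves allow no tilting of the tool. I gripped the cartridge in its stand, caught its tip on the hole rim and arced the hand towards the robot, which leaned it to about 31–32°.
- **Insertion:** I pushed it along the coupler's axis until the sleeve sprang home, with about 25 N at the wrist at the end. I then let go and backed away.

**Last checks**
- The scene picture shows the sleeve home and the cartridge held, with a small gap at the shoulder as expected.
- By eye in the scene and top pictures, the spent cartridge and the other objects had not moved. The arm hid part of the mould and chopsticks in the top view.
- The arm stood clear, with only about 1 N on the force sensor.

**What disagreed**
- **Finger ends:** They lie about 36 mm behind the reported TCP. Because of this my first sleeve grip closed on the fixed brass neck with little force; I opened and re-gripped lower.
- **Tilt readings:** Measured tilts came out 1–3° off the stated 32.6°, within the depth camera's error.

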